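Decode the dial padlock by feel, take it off the chest and hold it up

TASK

The number of the dial padlock on the steel chest is lost, but its gate is known to lie within a quarter turn clockwise (seen from above): turn the dial by its knob, feeling through the clicks, until the sprung shackle jumps partly out, then draw the lock back against the staple until the shackle is pulled fully open. Unhook the lock from the staple and present it: finish while still holding it up, still and level with its dial upward and its shackle open, at least 10 cm above the lid. Leave the hex key and the pen on the lid where they lie.

Things in the scene. Friction and masses are not known exactly. Their poses are not given: they have to be found in the camera images.
- chest: grey painted steel instrument chest, 240 mm deep (x) by 290 mm wide (y), flat lid at 60 mm; does not move. Origin: centre of its underside; x points from its front (label frame, robot's side) to its hinged back, z up.
- staple (a point): staple: 8 mm round steel bar bent to an inverted U, fixed to the chest, standing up through the hasp plate in the lid; this point is the centre of its opening, 12 mm above the lid. The U stands across the chest's x axis: opening 14 mm wide (along y) and 20 mm high, top of the bar 28 mm above the lid.
- padlock: steel dial padlock, 0.28 to 0.5 kg, flat on the lid, dial up. Body 64 long (x -38 to +26 mm), 52 wide (y), 26 thick; origin on its underside below the dial's axis; x points to the shackle, away from the robot. Grasp it across its width. It lies between two runners on the lid (6 mm high, 5 wide, 55 apart inside) that keep it straight as the dial is turned and the lock drawn back.
- knob (a point): top centre of the dial's round knob (26 mm diameter, 16 mm high, on a 45 mm disc), 46.5 mm above the padlock's underside. The dial clicks every 20 degrees (about 0.1 N m). Its gate lies 0.4 to 1.4 rad clockwise (from above) of its start; there the shackle jumps out about 10 mm and the dial is stopped: do not force it on.
- shackle_bar (a joint): how far the shackle stands out of the body along the padlock's x, m: about 0.001 while locked, about 0.010 when its ejector spring has made it jump at the gate, 0.020 fully open (end stop). From the jumped to the fully open place it slides against friction of 1 to 2 N and stays where it is left.
- shackle_toe (a point): end of the shackle's free leg: 8 mm bar at y = +14 mm, 13 mm above the padlock's underside, passing through the staple. Locked, it ends 3.5 mm inside the body; fully open, 16.5 mm clear of the body's face (x = +26 mm), so that the 8 mm staple can pass out between face and toe as the lock is pushed forward, then lifted. The other leg (y = -14 mm) stays in the body.
- shackle_bow (a point): centre line of the shackle's bow at its far end, on the padlock's mid line; its inside lies 4 mm nearer the body (24 mm from the body's face when locked), and is what catches the staple when the lock is drawn back.
- hex_key_8: black hex key, 39 x 114 x 8 mm, lying on the lid to the right; to be left alone.
- marker_pen: marker pen, 128 mm long, 17 mm thick, lying on the lid to the left; to be left alone.

How it is judged:
By the outcome, as a careful person would: the job done as asked, in the order asked, and still so for the second after the job is handed in, while the arm keeps its last pose, push and grip.
It also fails if it takes over 69 s, if anything falls off the work surface, if the arm or the gripper's body presses on something with over 40 N, if the wrist force passes 120 N, or if a joint passes its speed limit or range.

ROBOT

A 7-joint arm with a two-finger parallel gripper is mounted at the origin on a cart in front of the work surface, level with it; the furniture and walls round the work are solid. World frame = base frame: x ahead of the robot, y to its left, z up, the work surface at z = 0. Lengths are in m, angles in rad, forces in N, time in s.
With the tool pointing down it reaches from about 0.4 to 0.9 m from the base axis. Payload 5.5 kg.
Tool frame: the origin (TCP) lies midway between the tips of the shut fingers; the grasp point (between the pads) lies 19 mm behind it; z points along the fingers, y is the line along which they close (so a half turn about z gives the same grasp; the last joint's range is limited). The gripper opens to 92 mm and grips with 3 to 60 N. Pads are 19 mm wide; open, the fingers measure 130 mm over their backs; the gripper's body (75 mm by 190 mm) begins 47 mm behind the grasp point.
Start: joints at [-0.931, 0.501, -0.427, 1.55, 0.221, 1.138, -0.21], TCP at [0.239, 0.604, 0.227] pointing down, gripper open.
Joint ranges: [-2.88, 2.88], [-0.31, 2.03], [-1.54, 1.56], [0.2, 2.42], [-1.41, 4.55], [0.19, 2.02], [-2.57, 2.57]. Speed limits (rad/s): [2.57, 2.57, 3.14, 3.14, 3.14, 3.14, 3.14].

INTERFACE

Orientations are given as a unit quaternion [x, y, z, w].
In Python, from cell import arm gives the robot as it stands.
- The arm moves only by the tool send_rows, never from a script. Its argument "moves" is a list of rows, each a list of 4 numbers: the shift along the tool's x, y, z as a fraction of full scale, then the turn about the tool's z as a fraction of full scale. In form: [[dx, dy, dz, twist], ...]. A call has 1 to 5 rows; each row shifts and turns the commanded pose from where the row before left it, along the tool's axes as they then stand; what a row does not reach is not made up. Full scale, the value 1, is 0.1 m for a shift and 2 rad for a turn. A row lasts 1/10 s, in which the tool goes at most 50 mm and 8.59 degrees, less where a joint would pass 70% of its speed; a pose out of reach is approached as far as the arm can. A call with a number of a shift or a turn outside -1 to 1 is refused whole. A call with a gripper value outside its range is refused whole. "hand" is the opening, from 0 (shut) to 1 (fully open), set as the call begins (left out, the last holds). The fingers move at their own pace and stop on an object; "newtons" is the grip in N (left out, the last holds). Time passes only in rows, so rows that do not move let the fingers close. It gives the time, the measured TCP pose, the force, the opening and the grip force at its end, in the units of the state.
- arm.observe(): the state, without advancing time (a new reading comes with each control period).
- arm.read_camera(name): name is "side" or "top"; returns a dict with "color" (480x640x3 uint8, red, green, blue), "intrinsics" (3x3 intrinsics, pixels), "rvec" (rotation vector, rad) and "tvec" (3), from world to camera coordinates, as OpenCV has them. Camera axes: x right, y down, z forward; pixel columns grow to the right and rows downward; lengths in m; the calibration is good to about 2 mm. A picture is of the moment at which its call begins. There is no depth.
- arm.finish_job(): hands the job in; it is judged then, once.
The state is a dict: "t": time; "joints": joint angles; "dq": joint speeds; "joint_efforts": joint torques, N m; "tool_pos": TCP position; "ee_rot": TCP orientation; "ft_force": force on the tool from outside, world axes, zero at the start; "ft_torque": the same for the moment, N m; "opening": finger opening in m; "finger_force": force on a finger pad.
Only numpy, scipy, OpenCV 4.12 (cv2) and the standard library are available. Lean on these libraries where they do the work, as an engineer would, in place of code of your own. Each camera call takes 0.05 s, during which the arm holds its last target. There are 200 camera calls.

## Working session

There is one attempt and no reset: what is moved stays moved. The work goes in short steps, Python scripts to look and compute and a tool call to move; the robot and the scene stay as the last step left them, time stands still between calls to the robot, and variables do not carry over. Pictures are saved under pics/ and viewed, at most 10 in all, crops included, and the job is handed in when it is done.

Besides the shell and the picture viewer there is one more tool, called after ">>>" by a JSON object that holds its "op" and its "data". send_rows: Moves the arm, as the interface text tells. Shift numbers are shares of 0.1 m and turn numbers shares of 2 rad, none past 1 either way. Its arguments: {"type":"object","properties":{"moves":{"type":"array"},"hand":{"type":"number"},"newtons":{"type":"number"}},"required":["moves"]}

```bash
mkdir -p pics; ls
python3 - <<'E'
from cell import arm
import cv2
o=arm.observe()
print({k:(v if isinstance(v,float) else [round(float(a),4) for a in v] if hasattr(v,'__len__') else v) for k,v in o.items()})
for n in("top","side"):
    c=arm.read_camera(n); cv2.imwrite(f"pics/{n}0.png",c["color"][:,:,::-1]); print(n,c["intrinsics"],c["rvec"],c["tvec"])
E
```

```text
pics
{'t': 0.0, 'joints': [-0.9308, 0.5018, -0.4267, 1.5514, 0.2208, 1.1383, -0.2103], 'dq': [-0.0, -0.001, 0.001, 0.0006, 0.0007, -0.0011, -0.0001], 'joint_efforts': [-0.0001, -56.6595, -5.8162, -27.9111, -0.0687, 0.0306, 0.0002], 'tool_pos': [0.239, 0.6037, 0.2257], 'ee_rot': [0.1873, 0.9823, -0.0009, -0.0002], 'ft_force': [-1.0473, 0.8589, -0.0289], 'ft_torque': [-0.0108, -0.038, -0.0047], 'finger_force': 0.0, 'opening': 0.09234697469037076}
top [[546.45440503   0.         320.66658255]
 [  0.         546.45440503 249.4652994 ]
 [  0.           0.           1.        ]] [ 2.14353675 -2.14911072  0.15423998] [0.14814314 0.67517747 0.84197791]
side [[539.75268142   0.         321.43704943]
 [  0.         539.75268142 239.11292946]
 [  0.           0.           1.        ]] [ 0.0576393   2.54777768 -1.81325589] [0.67934431 0.02889101 1.03138154]
```

View pics/top0.png

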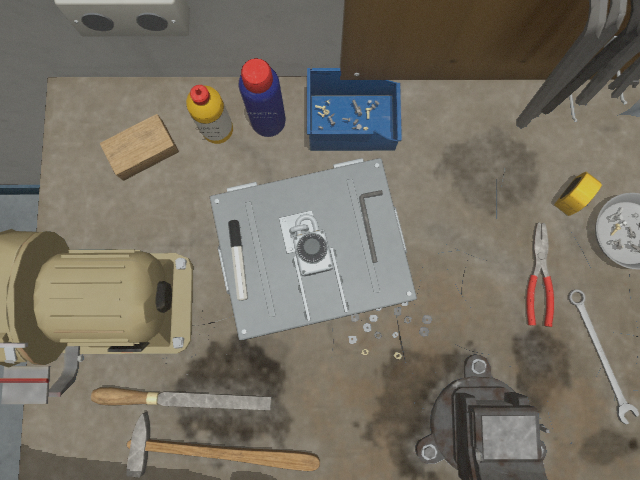

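View pics/side0.png

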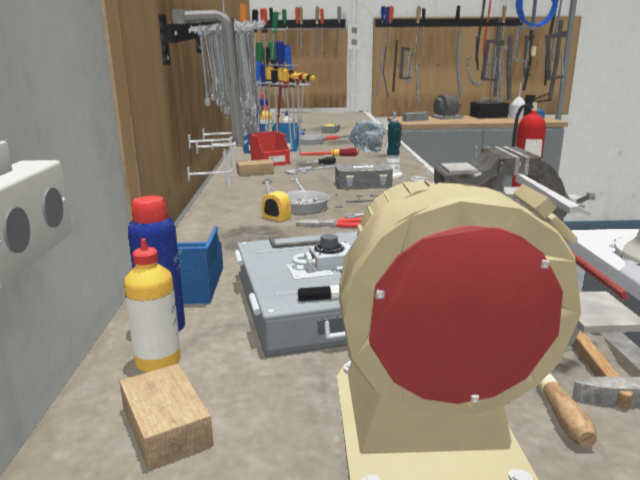

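The top view shows the chest at (313,248), its corners near (211,198), (381,160), (414,298) and (241,338). The knob is at (312,247), the pen on the left and the hex key on the right. The side view has the knob at (329,243). Next I'll zoom in and measure.

```bash
cat > h.py <<'E'
import numpy as np, cv2
from cell import arm
def cam(n):
    c=arm.read_camera(n); c["R"]=cv2.Rodrigues(np.array(c["rvec"],float))[0]; c["t"]=np.array(c["tvec"],float).ravel(); return c
def ray(c,u,v):
    d=c["R"].T@np.linalg.solve(c["intrinsics"],[u,v,1.]); return -c["R"].T@c["t"],d
def plane(c,u,v,z):
    o,d=ray(c,u,v); return o+d*(z-o[2])/d[2]
def tri(c1,p1,c2,p2):
    o1,d1=ray(c1,*p1);o2,d2=ray(c2,*p2)
    s=np.linalg.lstsq(np.c_[d1,-d2],o2-o1,rcond=None)[0]; a,b=o1+d1*s[0],o2+d2*s[1]
    return (a+b)/2,np.linalg.norm(a-b)
def proj(c,p):
    return cv2.projectPoints(np.array(p,float).reshape(-1,1,3),np.array(c["rvec"],float),c["t"],c["intrinsics"],None)[0].reshape(-1,2)
E
python3 - <<'E'
from h import *
np.set_printoptions(precision=4,suppress=True)
T=cam("top");S=cam("side")
a=cv2.resize(T["color"][195:325,255:385,::-1],(600,600),interpolation=cv2.INTER_CUBIC)
b=cv2.resize(S["color"][225:285,280:350,::-1],(700,600),interpolation=cv2.INTER_CUBIC)
cv2.imwrite("pics/topc.png",a); cv2.imwrite("pics/sidec.png",b)
# chest lid by colour around corners, at z=.06
q=[plane(T,*p,0.06)for p in[(211,198),(381,160),(414,298),(241,338)]]
for i in range(4):print(q[i],np.linalg.norm(q[i]-q[i-1]))
print(tri(T,(312,246),S,(329,237)))
print("tcp px",proj(T,arm.observe()["tool_pos"]), "camT",-T["R"].T@T["t"],"camS",-S["R"].T@S["t"])
E
```

```text
[0.7593 0.3251 0.06  ] 0.23186507612546728
[0.8227 0.0466 0.06  ] 0.28571232997850965
[ 0.5956 -0.0017  0.06  ] 0.23213141934661283
[0.5336 0.272  0.06  ] 0.2806635446980625
(array([0.6731, 0.1596, 0.1049]), np.float64(0.0005325557013150184))
tcp px [[-61.5297 590.745 ]] camT [0.5476 0.146  0.9303] camS [0.7119 0.9385 0.3721]
```

View pics/topc.png

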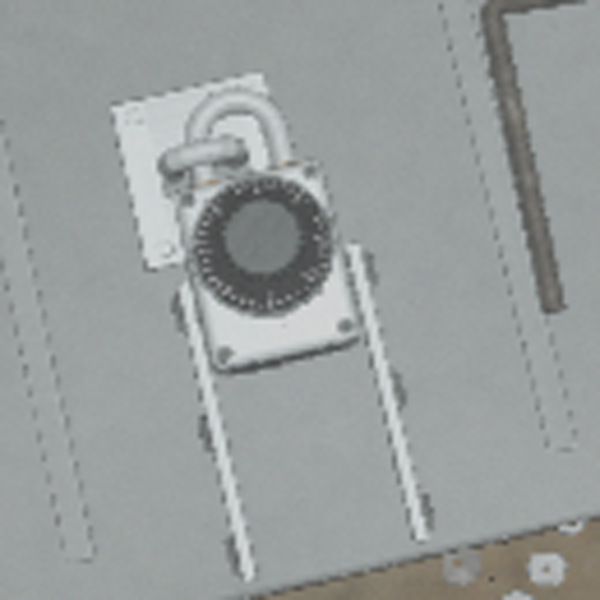

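View pics/sidec.png

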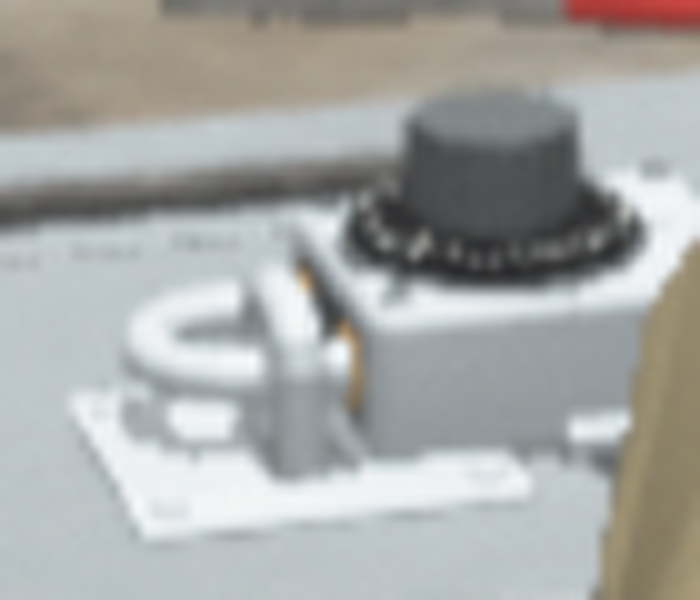

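The crop shows the knob top at about (312.4,246.1) in the full image. The staple's top bar runs across the free leg near (299,228.6), and the runners are straight. In the side crop the knob top is at (329.3,236.5). A bench grinder stands to the left, so I'll check its height before moving across.

Run:
```python
from h import *
np.set_printoptions(precision=4,suppress=True)
T=cam("top");S=cam("side")
f=lambda x,y:(255+x/4.615,195+y/4.615); g=lambda x,y:(280+x/10,225+y/10)
k,e=tri(T,f(265,236),S,g(493,115)); k2=plane(T,*f(265,236),.1065); print("knob",k,e,k2)
for a,b in [((185,290),(247,580)),((358,245),(422,540))]:
    d=plane(T,*f(*a),.066)-plane(T,*f(*b),.066); print("runner",plane(T,*f(*a),.066),np.arctan2(d[1],d[0]))
yaw=.218
s,e=tri(T,f(203,155),S,g(290,285)); s2=plane(T,*f(203,155),.088)
R=np.array([[np.cos(yaw),np.sin(yaw)],[-np.sin(yaw),np.cos(yaw)]])
print("staple",s,e,s2,"in lock",R@(s2-k2)[:2],R@(s-k)[:2])
print("bow far edge",R@(plane(T,*f(240,85),.077)-k2)[:2],"body rear",R@(plane(T,*f(290,360),.086)-k2)[:2])
for p in[(190,352),(190,260),(160,250),(50,380)]:print(p,plane(T,*p,0)[:2],plane(T,*p,.2)[:2])
# grinder top height at various y, side px
for u,v in[(458,185),(345,290),(575,270)]:
    o,d=ray(S,u,v); print([ (o+d*(y-o[1])/d[1]) for y in(.6,.5,.4)])
```

```text
knob [0.6727 0.1589 0.1054] 0.0003410839096211044 [0.6723 0.1589 0.1065]
runner [0.6597 0.1872 0.066 ] 0.21284266784390793
runner [0.6752 0.1273 0.066 ] 0.20587478728355907
staple [0.7039 0.1803 0.0864] 0.0012484500074138526 [0.703  0.1802 0.088 ] in lock [0.0345 0.0142] [0.0351 0.0141]
bow far edge [ 0.0578 -0.0035] body rear [-0.0399  0.0006]
(190, 352) [0.5097 0.3657] [0.5178 0.3185]
(190, 260) [0.665  0.3707] [0.6397 0.3224]
(160, 250) [0.6824 0.4228] [0.6535 0.3633]
(50, 380) [0.4644 0.5972] [0.4823 0.5002]
[array([0.6112, 0.6   , 0.2897]), array([0.5815, 0.5   , 0.2653]), array([0.5517, 0.4   , 0.241 ])]
[array([0.6843, 0.6   , 0.2172]), array([0.6762, 0.5   , 0.1714]), array([0.6681, 0.4   , 0.1257])]
[array([0.5251, 0.6   , 0.228 ]), array([0.4699, 0.5   , 0.1854]), array([0.4147, 0.4   , 0.1428])]
```

>>> {"op": "send_rows", "data": {"moves": [[0,0,-0.3,0],[0,0,-0.3,0],[0,0,-0.3,0]], "hand": 0.7}}

```text
t: 0.6
tool_pos: [0.239, 0.6041, 0.3175]
ee_rot: [0.187, 0.982, -0.0, -0.0]
ft_force: [0.6, 0.5, -0.2]
opening: 0.0721
finger_force: 0.0
```

>>> {"op": "send_rows", "data": {"moves": [[-0.28,-0.29,0,0],[-0.28,-0.29,0,0],[-0.28,-0.29,0,0],[-0.28,-0.29,0,0],[-0.28,-0.29,0,0]]}}

```text
t: 1.1
tool_pos: [0.3164, 0.4165, 0.3168]
ee_rot: [0.187, 0.982, 0.0, 0.0]
ft_force: [0.5, 0.2, 0.1]
opening: 0.0642
finger_force: 0.0
```

>>> {"op": "send_rows", "data": {"moves": [[-0.28,-0.29,0,0],[-0.28,-0.29,0,0],[-0.28,-0.29,0,0],[-0.28,-0.29,0,0],[-0.28,-0.29,0,0]]}}

```text
t: 1.6
tool_pos: [0.3931, 0.2301, 0.317]
ee_rot: [0.187, 0.982, 0.0, 0.0]
ft_force: [-0.0, -0.1, 0.1]
opening: 0.0642
finger_force: 0.0
```

>>> {"op": "send_rows", "data": {"moves": [[-0.28,-0.29,0,0],[0,0,0,-0.07],[0,0,0,-0.07],[0,0,0,-0.07],[0,0,0,-0.07]]}}

```text
t: 2.1
tool_pos: [0.4081, 0.1943, 0.3168]
ee_rot: [-0.094, 0.996, 0.0, 0.0]
ft_force: [0.2, -0.1, -0.4]
opening: 0.0645
finger_force: 0.0
```

```bash
cat >> h.py <<'E'
from scipy.spatial.transform import Rotation as Ro
def plan(x,y,z,yaw=None):
    o=arm.observe();R=Ro.from_quat(o["ee_rot"]).as_matrix()
    ya=np.arctan2(R[1,1],R[0,1]); print("pos",np.round(o["tool_pos"],4),"fingeryaw",round(ya,4),"j",np.round(o["joints"],2),"F",np.round(o["ft_force"],1),"M",np.round(o["ft_torque"],3),"op",round(o["opening"],4))
    print("total frac xyz",np.round(R.T@(np.array([x,y,z])-o["tool_pos"])*10,3),"twist frac",None if yaw is None else round(-(yaw-ya)/2,4))
E
python3 -c "
from h import *
plan(.6723,.1589,.17,np.pi/2+.212)"
```

```text
pos [0.4081 0.1943 0.3168] fingeryaw 1.7596 j [-0.3   0.03 -0.2   1.91  0.01  1.2   1.25] F [ 0.2 -0.1 -0.4] M [-0.033  0.034  0.03 ] op 0.0645
total frac xyz [-2.528 -0.844  1.469] twist frac -0.0116
```

>>> {"op": "send_rows", "data": {"moves": [[-0.36,-0.12,0,-0.06],[-0.36,-0.12,0,-0.06],[-0.36,-0.08,0,-0.06],[-0.36,-0.04,0,-0.06],[-0.36,0,0,0]]}}

```text
t: 2.6
tool_pos: [0.5833, 0.2318, 0.3165]
ee_rot: [-0.326, 0.946, -0.001, 0.0]
ft_force: [0.3, -0.2, 0.9]
opening: 0.0639
finger_force: 0.0
```

```bash
python3 -c "
from h import *
plan(.6723,.1589,.13,np.pi/2+.212)"
```

```text
pos [0.5833 0.2318 0.3165] fingeryaw 2.234 j [-0.28  0.37 -0.19  1.51  0.07  1.27  1.75] F [ 0.3 -0.2  0.9] M [0.066 0.034 0.045] op 0.0639
total frac xyz [-0.253 -1.121  1.866] twist frac 0.2256
```

>>> {"op": "send_rows", "data": {"moves": [[-0.08,-0.36,0.1,0],[-0.08,-0.36,0.3,0],[-0.08,-0.36,0.4,0],[-0.01,-0.04,0.4,0],[0,0,0.4,0]]}}

```text
t: 3.1
tool_pos: [0.6687, 0.1599, 0.1581]
ee_rot: [-0.324, 0.946, -0.0, 0.0]
ft_force: [-0.7, 0.4, -0.5]
opening: 0.0641
finger_force: 0.0
```

Run:
```python
from h import *
plan(.6725,.1589,.093,np.pi/2+.212)
```

```text
pos [0.6687 0.1599 0.1581] fingeryaw 2.2306 j [-0.18  0.6  -0.14  1.51  0.1   1.03  1.89] F [-0.7  0.4 -0.5] M [ 0.09   0.05  -0.064] op 0.0641
total frac xyz [-0.024 -0.031  0.651] twist frac 0.2239
```

>>> {"op": "send_rows", "data": {"moves": [[-0.02,-0.03,0.3,0],[0,0,0.25,0],[0,0,0.08,0],[0,0,0,0]]}}

```text
t: 3.5
tool_pos: [0.6697, 0.1611, 0.0955]
ee_rot: [-0.326, 0.945, 0.0, -0.001]
ft_force: [0.1, -0.1, 0.0]
opening: 0.0642
finger_force: 0.0
```

Run:
```python
from h import *
plan(.6725,.1589,.093)
T=cam("top"); cv2.imwrite("pics/k1.png",cv2.resize(T["color"][185:315,245:375,::-1],(600,600),interpolation=cv2.INTER_CUBIC))
S=cam("side");cv2.imwrite("pics/k1s.png",cv2.resize(S["color"][180:300,250:390,::-1],(700,600),interpolation=cv2.INTER_CUBIC))
```

```text
pos [0.6697 0.1611 0.0955] fingeryaw 2.2342 j [-0.18  0.67 -0.14  1.54  0.11  0.93  1.88] F [ 0.1 -0.1  0. ] M [0.092 0.058 0.002] op 0.0642
total frac xyz [-0.008 -0.035  0.025] twist frac None
```

View pics/k1s.png

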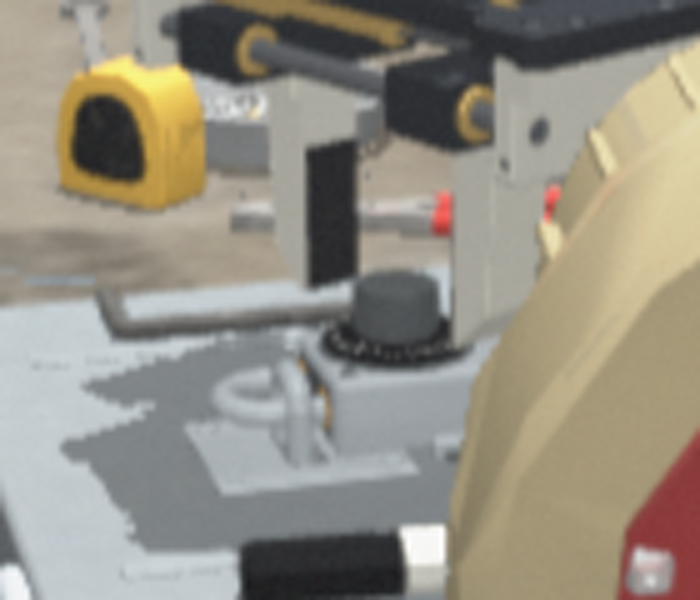

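The fingers straddle the knob (crop 400,300) at knob height and are clear of the body, staple and shackle. I'll re-centre by 3 mm and close.

>>> {"op": "send_rows", "data": {"moves": [[-0.01,-0.03,0.025,0],[0,0,0,0]]}}

```text
t: 3.8
tool_pos: [0.6748, 0.1592, 0.0959]
ee_rot: [-0.325, 0.946, -0.0, 0.001]
ft_force: [-0.3, 0.6, -0.7]
opening: 0.064
finger_force: 0.0
```

>>> {"op": "send_rows", "data": {"moves": [[0,0,0,0],[0,0,0,0],[0,0,0,0],[0,0,0,0],[0,0,0,0]], "hand": 0, "newtons": 25}}

```text
t: 4.3
tool_pos: [0.6734, 0.1596, 0.0944]
ee_rot: [-0.326, 0.945, 0.0, -0.0]
ft_force: [0.5, 0.0, -0.6]
opening: 0.0288
finger_force: 0.0
```

Run:
```python
from h import *
plan(.6725,.1589,.093)
```

```text
pos [0.6734 0.1596 0.0944] fingeryaw 2.2342 j [-0.18  0.68 -0.14  1.54  0.11  0.93  1.88] F [ 0.5  0.  -0.6] M [0.101 0.068 0.003] op 0.0288
total frac xyz [ 0.011 -0.     0.014] twist frac None
```

Still closing. Position is good.

>>> {"op": "send_rows", "data": {"moves": [[0,0,0,0],[0,0,0,0],[0,0,0,0]]}}

```text
t: 4.6
tool_pos: [0.6732, 0.1599, 0.0944]
ee_rot: [-0.326, 0.945, 0.0, -0.0]
ft_force: [-1.1, 1.2, 0.1]
opening: 0.0249
finger_force: 25.0
```

Run:
```python
from h import *
plan(.6725,.1589,.093)
```

```text
pos [0.6732 0.1599 0.0944] fingeryaw 2.2343 j [-0.18  0.68 -0.14  1.54  0.11  0.93  1.88] F [-1.1  1.2  0.1] M [ 0.308  0.24  -0.025] op 0.0249
total frac xyz [ 0.012 -0.003  0.014] twist frac None
```

>>> {"op": "send_rows", "data": {"moves": [[0,0,0,0.04],[0,0,0,0.04],[0,0,0,0.04],[0,0,0,0.04],[0,0,0,0.02]]}}

```text
t: 5.1
tool_pos: [0.6735, 0.1595, 0.0944]
ee_rot: [-0.15, 0.989, -0.0, 0.0]
ft_force: [-0.9, 1.1, 0.1]
opening: 0.0251
finger_force: 25.0
```

```bash
cat > look.py <<'E'
import sys
from h import *
plan(.6725,.1589,.093,np.pi/2+.212)
S=cam("side")["color"]
# bow end: leftmost bright metal pixel in the shackle rows
r=S[250:270,285:330].astype(int).sum(2)
import os
b=np.load("ref.npy") if os.path.exists("ref.npy") else r
if b is r: np.save("ref.npy",r)
d=np.abs(r-b)>60; print("changed",d.sum(),"cols",np.where(d.sum(0)>0)[0]+285)
if len(sys.argv)>1: cv2.imwrite(f"pics/{sys.argv[1]}.png",cv2.resize(S[190:290,260:380,::-1],(720,600),interpolation=cv2.INTER_CUBIC))
E
python3 look.py
```

```text
pos [0.6735 0.1595 0.0944] fingeryaw 1.8715 j [-0.24  0.68 -0.05  1.54  0.04  0.93  1.57] F [-0.9  1.1  0.1] M [0.109 0.097 0.043] op 0.0251
total frac xyz [ 0.011 -0.003  0.014] twist frac 0.0444
changed 0 cols []
```

>>> {"op": "send_rows", "data": {"moves": [[0,0,0,0.025],[0,0,0,0.025],[0,0,0,0.025],[0,0,0,0]]}}

```text
t: 5.55
tool_pos: [0.6735, 0.1596, 0.0944]
ee_rot: [-0.077, 0.997, -0.0, 0.0]
ft_force: [-0.6, 0.4, 0.3]
opening: 0.0251
finger_force: 25.0
```

```bash
python3 look.py
```

```text
pos [0.6735 0.1596 0.0944] fingeryaw 1.7243 j [-0.26  0.67 -0.02  1.54  0.01  0.93  1.44] F [-0.6  0.4  0.3] M [0.128 0.085 0.028] op 0.0251
total frac xyz [ 0.011 -0.005  0.014] twist frac -0.0293
changed 43 cols [285 286 287 288 289 290 291 292 293 324 326]
```

>>> {"op": "send_rows", "data": {"moves": [[0,0,0,0.025],[0,0,0,0.025],[0,0,0,0.025],[0,0,0,0]]}}

```text
t: 6.0
tool_pos: [0.6734, 0.1596, 0.0944]
ee_rot: [-0.002, 1.0, 0.0, 0.0]
ft_force: [-0.5, 1.3, 0.1]
opening: 0.0249
finger_force: 25.0
```

```bash
python3 look.py
```

```text
pos [0.6734 0.1596 0.0944] fingeryaw 1.5752 j [-0.28  0.67  0.02  1.54 -0.01  0.92  1.31] F [-0.5  1.3  0.1] M [0.172 0.067 0.055] op 0.0249
total frac xyz [ 0.009 -0.007  0.014] twist frac -0.1038
changed 213 cols [285 286 287 288 289 290 291 292 293 294 295 296 297 298 299 300 301 302
 303 304 312 313 314 315 316 317 319 320 324]
```

```bash
python3 look.py k2
```

```text
pos [0.6735 0.1596 0.0945] fingeryaw 1.5765 j [-0.28  0.67  0.02  1.54 -0.01  0.92  1.31] F [0.6 0.1 0.2] M [ 0.221  0.043 -0.034] op 0.0256
total frac xyz [ 0.01  -0.007  0.015] twist frac -0.1032
changed 210 cols [285 286 287 288 289 290 291 292 293 294 295 296 297 298 299 300 301 302
 303 304 312 313 314 315 316 317 319 320]
```

View pics/k2.png

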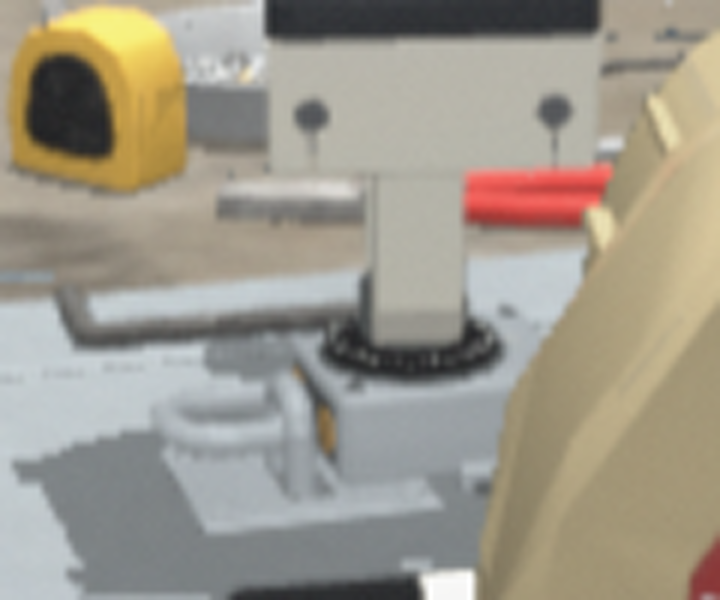

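The bow's left end moved from column 292.5 to about 286 (crop 155,410), roughly 10 mm, so the shackle has jumped. I'll stop turning, release the knob and lift.

>>> {"op": "send_rows", "data": {"moves": [[0,0,0,0],[0,0,0,0],[0,0,0,0],[0,0,0,0],[0,0,0,0]], "hand": 0.78}}

```text
t: 6.6
tool_pos: [0.6735, 0.1594, 0.0944]
ee_rot: [-0.002, 1.0, -0.0, -0.0]
ft_force: [-0.2, -0.5, 0.6]
opening: 0.0601
finger_force: 0.0
```

>>> {"op": "send_rows", "data": {"moves": [[0,0,-0.2,0],[0,0,-0.2,-0.05],[0,0,0,-0.05],[0,0,0,0],[0,0,0,0]]}}

```text
t: 7.1
tool_pos: [0.6731, 0.1593, 0.134]
ee_rot: [-0.1, 0.995, 0.0, -0.0]
ft_force: [0.9, 0.5, -0.9]
opening: 0.0715
finger_force: 0.0
```

```bash
cat >> h.py <<'E'
YAW=.212
def lk(x,y=0,o=(.6727,.1591)): # lock frame to world
    c,s=np.cos(YAW),np.sin(YAW); return o[0]+c*x-s*y,o[1]+s*x+c*y
E
python3 - <<'E'
from h import *
plan(*lk(-.006),.070,np.pi/2+YAW)
E
```

```text
pos [0.6731 0.1593 0.134 ] fingeryaw 1.7713 j [-0.25  0.63 -0.03  1.52  0.02  0.99  1.49] F [ 0.9  0.5 -0.9] M [ 0.07  -0.002 -0.039] op 0.0715
total frac xyz [ 0.064 -0.002  0.64 ] twist frac -0.0057
```

>>> {"op": "send_rows", "data": {"moves": [[0.06,0,0.2,-0.006],[0,0,0.2,0],[0,0,0.14,0],[0,0,0.08,0],[0,0,0,0]]}}

```text
t: 7.6
tool_pos: [0.6665, 0.1581, 0.0706]
ee_rot: [-0.107, 0.994, -0.0, -0.001]
ft_force: [0.5, 0.0, -0.1]
opening: 0.0721
finger_force: 0.0
```

Run:
```python
from h import *
plan(*lk(-.006),.070,np.pi/2+YAW)
```

```text
pos [0.6665 0.1581 0.0706] fingeryaw 1.7854 j [-0.25  0.69 -0.03  1.57  0.02  0.88  1.49] F [ 0.5  0.  -0.1] M [ 0.049 -0.009 -0.016] op 0.0721
total frac xyz [-0.003 -0.003  0.006] twist frac 0.0013
```

>>> {"op": "send_rows", "data": {"moves": [[0,0,0,0],[0,0,0,0],[0,0,0,0],[0,0,0,0],[0,0,0,0]], "hand": 0, "newtons": 35}}

```text
t: 8.1
tool_pos: [0.6683, 0.1585, 0.0735]
ee_rot: [-0.107, 0.994, 0.0, 0.001]
ft_force: [-0.3, -0.3, 2.7]
opening: 0.0514
finger_force: 34.9
```

Run:
```python
from h import *
plan(*lk(-.006),.070,np.pi/2+YAW)
```

```text
pos [0.6683 0.1585 0.0735] fingeryaw 1.7859 j [-0.25  0.69 -0.03  1.57  0.03  0.88  1.5 ] F [-0.3 -0.3  2.7] M [ 0.01   0.056 -0.025] op 0.0514
total frac xyz [ 0.016 -0.003  0.035] twist frac 0.0015
```

>>> {"op": "send_rows", "data": {"moves": [[0.05,0,0,0],[0.05,0,0,0],[0.05,0,0,0],[0.05,0,0,0],[0,0,0,0]]}}

```text
t: 8.6
tool_pos: [0.6483, 0.1542, 0.0735]
ee_rot: [-0.107, 0.994, 0.0, 0.001]
ft_force: [3.0, 0.9, 7.3]
opening: 0.0514
finger_force: 34.9
```

>>> {"op": "send_rows", "data": {"moves": [[0.02,0,0,0],[0.02,0,0,0],[0.02,0,0,0],[0,0,0,0]]}}

```text
t: 9.0
tool_pos: [0.6432, 0.1531, 0.0734]
ee_rot: [-0.107, 0.994, 0.0, 0.001]
ft_force: [4.1, 0.5, 5.8]
opening: 0.0515
finger_force: 34.9
```

```bash
python3 - <<'E'
from h import *
plan(*lk(-.006),.070,np.pi/2+YAW)
E
python3 look.py k3
```

```text
pos [0.6432 0.1531 0.0734] fingeryaw 1.7861 j [-0.25  0.65 -0.03  1.64  0.03  0.85  1.49] F [4.1 0.5 5.8] M [ 0.168 -0.974 -0.027] op 0.0515
total frac xyz [-0.241 -0.004  0.035] twist frac 0.0016
pos [0.6432 0.1531 0.0734] fingeryaw 1.7861 j [-0.25  0.65 -0.03  1.64  0.03  0.85  1.49] F [4.1 0.5 5.8] M [ 0.168 -0.974 -0.027] op 0.0515
total frac xyz [-0.299 -0.006 -0.195] twist frac 0.0016
changed 418 cols [285 286 287 288 289 290 291 292 293 294 295 296 297 298 299 300 301 302
 303 304 305 310 311 312 313 314 315 316 317 318 319 320 321 322 323 324
 325 326 327 328 329]
```

View pics/k3.png

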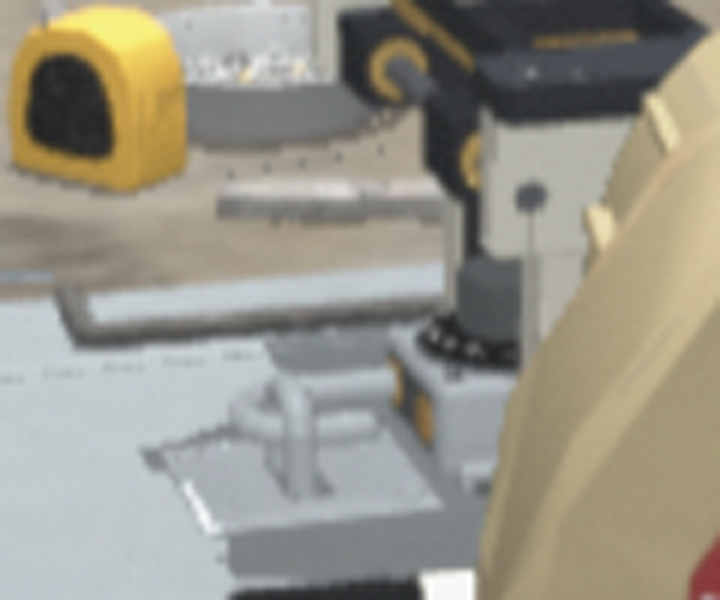

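The lock is drawn back about 25 mm. The bow has caught the staple (crop 270,410), and the free leg's toe is emerging near (380,425). I'll pull on to the end stop.

>>> {"op": "send_rows", "data": {"moves": [[0.02,0,0,0],[0.02,0,0,0],[0,0,0,0]]}}

```text
t: 9.35
tool_pos: [0.6393, 0.1522, 0.0734]
ee_rot: [-0.107, 0.994, 0.0, 0.001]
ft_force: [4.6, 1.8, 5.2]
opening: 0.0518
finger_force: 34.9
```

>>> {"op": "send_rows", "data": {"moves": [[0.02,0,0,0],[0,0,0,0]]}}

```text
t: 9.55
tool_pos: [0.6388, 0.1521, 0.0735]
ee_rot: [-0.107, 0.994, 0.0, 0.003]
ft_force: [8.5, 2.2, 1.8]
opening: 0.0517
finger_force: 34.9
```

>>> {"op": "send_rows", "data": {"moves": [[0.02,0,0,0],[0,0,0,0],[0,0,0,0]]}}

```text
t: 9.85
tool_pos: [0.6387, 0.1522, 0.0736]
ee_rot: [-0.107, 0.994, 0.001, 0.005]
ft_force: [13.3, 3.0, -2.7]
opening: 0.0515
finger_force: 34.9
```

```bash
python3 look.py k4
python3 - <<'E'
from h import *
o=(.6727,.1591)
p=arm.observe()["tool_pos"]; c,s=np.cos(YAW),np.sin(YAW)
print("lock now origin rel start x",c*(p[0]-.6683)+s*(p[1]-.1585))
T=cam("top"); cv2.imwrite("pics/t4.png",cv2.resize(T["color"][185:315,245:375,::-1],(600,600),interpolation=cv2.INTER_CUBIC))
E
```

```text
pos [0.6387 0.1522 0.0736] fingeryaw 1.7859 j [-0.25  0.64 -0.03  1.66  0.03  0.83  1.49] F [13.3  3.  -2.7] M [ 0.671 -2.92  -0.087] op 0.0515
total frac xyz [-0.347 -0.006 -0.191] twist frac 0.0015
changed 467 cols [285 286 287 288 289 290 291 292 293 294 295 296 297 298 299 300 301 302
 303 304 305 306 307 308 309 310 311 312 313 314 315 316 317 318 319 320
 321 322 323 324 325 326 327 328 329]
lock now origin rel start x -0.030334642883267572
```

View pics/k4.png

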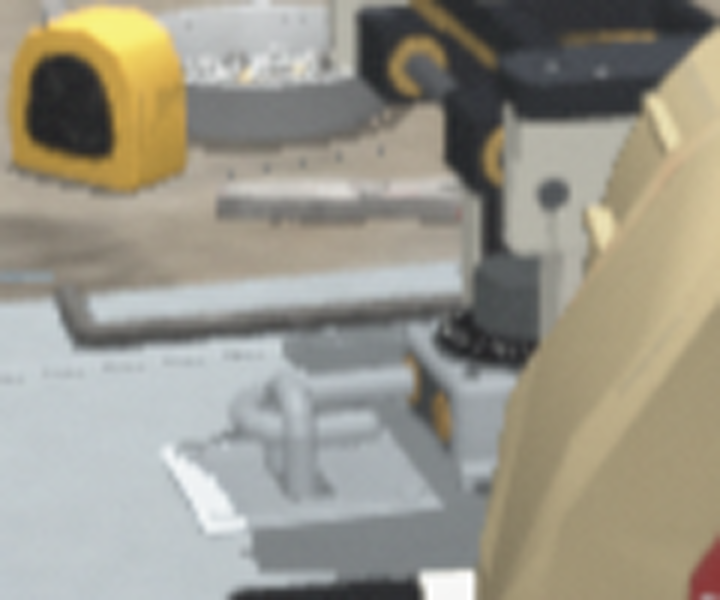

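The shackle is fully open: 30 mm drawn against 30 predicted, a hard stop at 13 N, and the toe well clear of the body (crop 380,430 against the face at about 415). Now forward 31 mm to bring the staple between face and toe.

>>> {"op": "send_rows", "data": {"moves": [[-0.06,0,0,0],[-0.06,0,0,0],[-0.06,0,0,0],[-0.06,0,0,0],[-0.06,0,0,0]]}}

```text
t: 10.45
tool_pos: [0.659, 0.1566, 0.0734]
ee_rot: [-0.107, 0.994, -0.001, -0.005]
ft_force: [-12.0, -3.0, 20.4]
opening: 0.0516
finger_force: 34.9
```

>>> {"op": "send_rows", "data": {"moves": [[-0.02,0,0,0],[-0.02,0,0,0],[0,0,0,0]]}}

```text
t: 10.75
tool_pos: [0.6632, 0.1576, 0.0734]
ee_rot: [-0.107, 0.994, -0.0, -0.004]
ft_force: [-11.6, -1.9, 18.8]
opening: 0.0516
finger_force: 34.9
```

Run:
```python
from h import *
plan(.6688,.1586,.0735)
```

```text
pos [0.6632 0.1576 0.0734] fingeryaw 1.786 j [-0.25  0.69 -0.03  1.57  0.02  0.89  1.5 ] F [-11.6  -1.9  18.8] M [-0.419  2.38   0.056] op 0.0516
total frac xyz [-0.057 -0.002 -0.002] twist frac None
```

The lock is pressed down on the lid, which is adding drag. I'll relieve it by 3 mm.

>>> {"op": "send_rows", "data": {"moves": [[0,0,-0.02,0],[0,0,-0.01,0],[0,0,0,0]]}}

```text
t: 11.05
tool_pos: [0.6655, 0.1578, 0.0738]
ee_rot: [-0.107, 0.994, -0.0, -0.002]
ft_force: [-0.3, 0.0, -3.6]
opening: 0.0517
finger_force: 34.9
```

Run:
```python
from h import *
plan(.6688,.1586,.0735)
```

```text
pos [0.6655 0.1578 0.0738] fingeryaw 1.7861 j [-0.25  0.69 -0.03  1.57  0.02  0.89  1.5 ] F [-0.3  0.  -3.6] M [ 0.045  0.126 -0.052] op 0.0517
total frac xyz [-0.033  0.     0.002] twist frac None
```

>>> {"op": "send_rows", "data": {"moves": [[-0.02,0,0,0],[-0.015,0,0,0],[0,0,0,0]]}}

```text
t: 11.35
tool_pos: [0.671, 0.159, 0.0748]
ee_rot: [-0.107, 0.994, -0.0, -0.0]
ft_force: [-0.5, -0.7, -4.0]
opening: 0.0521
finger_force: 34.9
```

```bash
python3 look.py k5
python3 - <<'E'
from h import *
plan(.6688,.1586,.0735)
T=cam("top"); cv2.imwrite("pics/t5.png",cv2.resize(T["color"][185:315,245:375,::-1],(600,600),interpolation=cv2.INTER_CUBIC))
E
```

```text
pos [0.671  0.159  0.0748] fingeryaw 1.786 j [-0.25  0.69 -0.03  1.56  0.02  0.89  1.5 ] F [-0.5 -0.7 -4. ] M [0.04  0.074 0.004] op 0.0521
total frac xyz [-0.014 -0.004 -0.182] twist frac 0.0016
changed 196 cols [285 286 287 288 289 290 291 292 293 294 295 296 297 298 299 300 301 302
 303 304 305 306 307 308 309 310 311 312 313 314 316 318 324 325 326 327
 328 329]
pos [0.6709 0.159  0.0749] fingeryaw 1.786 j [-0.25  0.69 -0.03  1.56  0.02  0.89  1.5 ] F [-0.4 -1.2 -2.4] M [ 0.092  0.032 -0.017] op 0.0514
total frac xyz [0.022 0.001 0.014] twist frac None
```

View pics/k5.png

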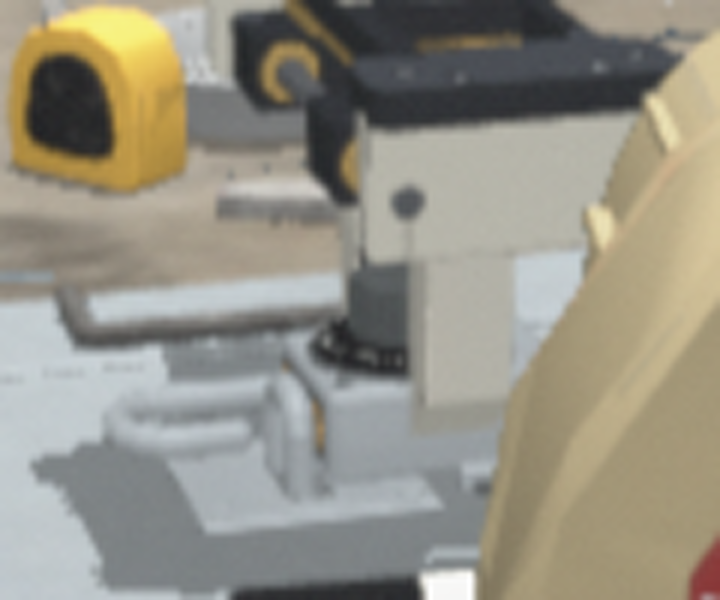

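The toe (crop 250,430) is now clear beyond the staple (290,430), with the face at about 315, so the staple stands in the gap. I'll go back 2 mm to centre it, then lift slowly.

>>> {"op": "send_rows", "data": {"moves": [[0.02,0,0,0],[0,0,-0.05,0],[0,0,-0.05,0],[0,0,0,0]]}}

```text
t: 11.85
tool_pos: [0.67, 0.1589, 0.0869]
ee_rot: [-0.107, 0.994, 0.0, 0.001]
ft_force: [0.6, -0.2, -3.2]
opening: 0.0519
finger_force: 34.9
```

Run:
```python
from h import *
plan(.6688,.1586,.0735)
```

```text
pos [0.67   0.1589 0.0869] fingeryaw 1.786 j [-0.25  0.68 -0.03  1.56  0.02  0.91  1.5 ] F [ 0.6 -0.2 -3.2] M [ 0.045 -0.04  -0.046] op 0.0519
total frac xyz [ 0.013 -0.     0.134] twist frac None
```

Free: the only load is its weight, about 3–4 N. On up.

>>> {"op": "send_rows", "data": {"moves": [[0.008,0,-0.08,0],[0,0,-0.1,0],[0,0,-0.1,0],[0,0,-0.1,0],[0,0,0,0]]}}

```text
t: 12.35
tool_pos: [0.6699, 0.1589, 0.1261]
ee_rot: [-0.107, 0.994, 0.0, 0.002]
ft_force: [1.1, 0.2, -3.6]
opening: 0.0522
finger_force: 34.9
```

>>> {"op": "send_rows", "data": {"moves": [[0,0,-0.2,0],[0,0,-0.3,0],[0,0,-0.3,0],[0,0,-0.2,0],[0,0,-0.1,0]]}}

```text
t: 12.85
tool_pos: [0.6693, 0.1587, 0.236]
ee_rot: [-0.107, 0.994, 0.0, 0.002]
ft_force: [0.3, 0.6, -3.2]
opening: 0.0515
finger_force: 34.9
```

>>> {"op": "send_rows", "data": {"moves": [[0,0,0,0],[0,0,0,0],[0,0,0,0],[0,0,0,0],[0,0,0,0]]}}

```text
t: 13.35
tool_pos: [0.6678, 0.1583, 0.2323]
ee_rot: [-0.107, 0.994, -0.0, -0.001]
ft_force: [-0.3, -0.5, -3.9]
opening: 0.052
finger_force: 34.9
```

Run:
```python
from h import *
plan(.6688,.1586,.0735)
T=cam("top"); S=cam("side")
a=cv2.resize(T["color"][160:340,200:420,::-1],(400,327)); b=cv2.resize(S["color"][100:300,240:400,::-1],(400,500))
im=np.zeros((500,800,3),np.uint8); im[:327,:400]=a; im[:,400:]=b; cv2.imwrite("pics/end.png",im)
```

```text
pos [0.6678 0.1583 0.2323] fingeryaw 1.786 j [-0.25  0.53 -0.03  1.45  0.02  1.16  1.5 ] F [-0.3 -0.5 -3.9] M [0.033 0.015 0.071] op 0.052
total frac xyz [-0.013  0.     1.588] twist frac None
```

View pics/end.png

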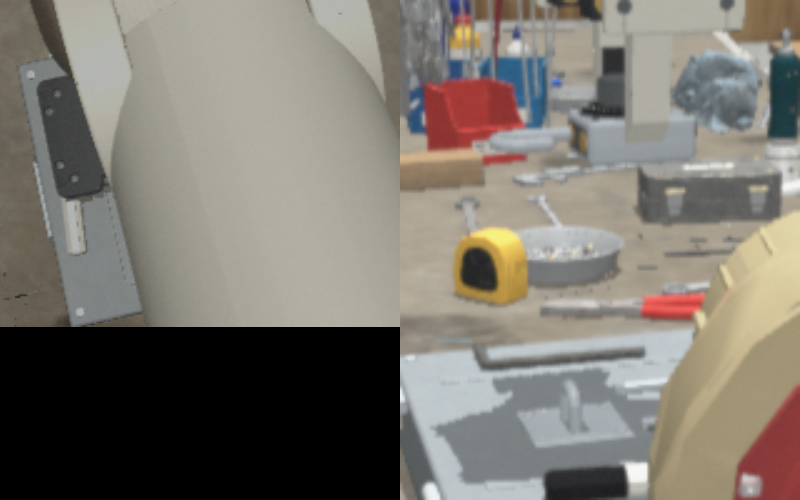

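The side view shows the lock held level about 16 cm above the lid (picture 630,135), with its shackle open (520,140). The staple is empty (570,405), and the hex key and pen lie where they were.

```bash
python3 -c "
from cell import arm
print(arm.finish_job())"
```

```text
the job is handed in; nothing more can be done
None
```

I handed the job in at about 13 s of the 69 s allowed: the padlock is open, off the staple and held still and level, dial up, about 16 cm above the lid, with the hex key and pen left where they lay.

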